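# Check off three samples in order

### The job

Check off the three samples in the order vial, petri dish, folded card trap: with a fingertip, lightly press down the round black key on the block that stands behind each sample, so that it stays down. Finish one key before going on to the next. Only press the keys: do not grip, lift or shove the blocks, and leave the samples and the other things on the desk where they are.

Things in the scene. Friction and masses are not known exactly. Their poses are not given: they have to be found in the camera images.
- block_vial: Block behind the vial: grey box on a dark steel plate, loose, about 0.6 kg; plate 78 x 88 x 5 mm, box 66 x 76 mm, its top 36 mm above the desk with one round black key in the middle. Origin: centre of its underside; z up. Its -x side, with a blank card holder, is its front, turned to the robot within 17 degrees. The blocks are alike; only the sample in front tells them apart.
- key_vial_top (a point): Centre of the flat top of the key on the block behind the vial: a black round cap 29 mm across on a steel stem. When up, the top stands 26 mm above the box (62 mm above the desk); the point goes down with it. The cap is sprung: it first sinks on its stem by about 1 mm per N (10 mm at most) and comes back up when let go.
- key_vial (a joint): Travel of that key's stem in m: 0 = up (as at the start), 0.008 = at the stop. The stem slides straight down against about 3 N of friction and stays where it is left, so the cap's top must be pushed down about 9 to 14 mm in all and then ends 5 to 8 mm lower than before. Counted as down from 0.005; over 24 N on key or block is too hard.
- sample_vial: The small upright sample vial with a screw cap, 19 mm across, 52 mm tall, loose. It stands about 75 to 95 mm (centre to centre) in front of its block. Origin: centre of its underside. Not to be disturbed.
- block_dish: Block behind the dish: grey box on a dark steel plate, loose, about 0.6 kg; plate 78 x 88 x 5 mm, box 66 x 76 mm, its top 36 mm above the desk with one round black key in the middle. Origin: centre of its underside; z up. Its -x side, with a blank card holder, is its front, turned to the robot within 17 degrees. The blocks are alike; only the sample in front tells them apart.
- key_dish_top (a point): Centre of the flat top of the key on the block behind the dish: a black round cap 29 mm across on a steel stem. When up, the top stands 26 mm above the box (62 mm above the desk); the point goes down with it. The cap is sprung: it first sinks on its stem by about 1 mm per N (10 mm at most) and comes back up when let go.
- key_dish (a joint): Travel of that key's stem in m: 0 = up (as at the start), 0.008 = at the stop. The stem slides straight down against about 3 N of friction and stays where it is left, so the cap's top must be pushed down about 9 to 14 mm in all and then ends 5 to 8 mm lower than before. Counted as down from 0.005; over 24 N on key or block is too hard.
- sample_dish: The flat round clear petri dish, 63 mm across, 14 mm tall, loose. It stands about 75 to 95 mm (centre to centre) in front of its block. Origin: centre of its underside. Not to be disturbed.
- block_trap: Block behind the trap: grey box on a dark steel plate, loose, about 0.6 kg; plate 78 x 88 x 5 mm, box 66 x 76 mm, its top 36 mm above the desk with one round black key in the middle. Origin: centre of its underside; z up. Its -x side, with a blank card holder, is its front, turned to the robot within 17 degrees. The blocks are alike; only the sample in front tells them apart.
- key_trap_top (a point): Centre of the flat top of the key on the block behind the trap: a black round cap 29 mm across on a steel stem. When up, the top stands 26 mm above the box (62 mm above the desk); the point goes down with it. The cap is sprung: it first sinks on its stem by about 1 mm per N (10 mm at most) and comes back up when let go.
- key_trap (a joint): Travel of that key's stem in m: 0 = up (as at the start), 0.008 = at the stop. The stem slides straight down against about 3 N of friction and stays where it is left, so the cap's top must be pushed down about 9 to 14 mm in all and then ends 5 to 8 mm lower than before. Counted as down from 0.005; over 24 N on key or block is too hard.
- sample_trap: The folded card insect trap (tent shape), 63 x 95 mm on the desk, 36 mm tall, loose. It stands about 75 to 95 mm (centre to centre) in front of its block. Origin: centre of its underside. Not to be disturbed.
- data_logger: White data logger, 78 x 58 x 24 mm, lying loose behind the blocks; origin at the centre of its underside. Bystander.
- eraser: Eraser, 21 x 44 x 13 mm, lying loose behind the blocks; origin at the centre of its underside. Bystander.
- marker: Capped marker, 14 x 125 x 16 mm, lying loose behind the blocks; origin at the centre of its underside. Bystander.
There are look-alikes about, which are no part of the job. What is shaped like the block_dish but pink or yellow is not meant.

How it is judged (in metres and radians):
On the way, in this order (a step that is already met when the one before it is completed fails the run):
1. the vial's key is down, the other two up (value of joint key_vial above 0.005 m and value of joint each of key_dish, key_trap below 0.003 m), for 0.1 s.
2. the dish's key is down too, the trap's still up (value of joint each of key_vial, key_dish above 0.005 m and value of joint key_trap below 0.003 m), for 0.1 s.
3. the trap's key is down too (value of joint each of key_vial, key_dish, key_trap above 0.005 m), for 0.1 s.
At the end, for the whole second after the job is handed in: All three keys are at least 5 mm down (of 8), the blocks stand at rest within 15 mm of where they were, and the samples and the bystanders lie within 12 mm of where they were, the vial upright (within 0.2 rad) (all of step 3 and distance of each of block_vial, block_dish, block_trap from where it was at the start of the episode below 0.015 m and linear speed of each of block_vial, block_dish, block_trap below 0.01 m/s and distance of each of sample_vial, sample_dish, sample_trap, data_logger, eraser, marker from where it was at the start of the episode below 0.012 m and angle between sample_vial's own z axis and vertical below 0.2 rad); the robot touches nothing.
It fails at once if a key is pressed (over 3 mm) before the one ahead of it in the order is down (5 mm) ((value of joint key_dish above 0.003 m and value of joint key_vial below 0.005 m) or (value of joint key_trap above 0.003 m and value of joint key_dish below 0.005 m) or (value of joint key_trap above 0.003 m and value of joint key_vial below 0.005 m)).
It fails at once if a block is pressed or gripped with more than 24 N (contact force between the fingers and block_vial above 24 N or contact force between the fingers and block_dish above 24 N or contact force between the fingers and block_trap above 24 N).
It fails at once if a block is lifted or tipped, or shoved by more than 15 mm (height (world z) of any of block_vial, block_dish, block_trap above 0.008 m or angle between any of block_vial, block_dish, block_trap's own z axis and vertical above 0.12 rad or distance of any of block_vial, block_dish, block_trap from where it was at the start of the episode above 0.015 m).
It fails at once if a sample or a bystander is moved by more than 12 mm (distance of any of sample_vial, sample_dish, sample_trap, data_logger, eraser, marker from where it was at the start of the episode above 0.012 m).
It also fails if it takes over 58 s, if anything falls off the work surface, if the arm or the gripper's body presses on something with over 40 N, if the wrist force passes 120 N, or if a joint passes its speed limit or range.

### The arm

A 6-joint arm with a two-finger parallel gripper is mounted at the origin on a cart in front of the work surface, level with it; the furniture and walls round the work are solid. World frame = base frame: x ahead of the robot, y to its left, z up, the work surface at z = 0. Lengths are in mm, angles in rad, forces in N, time in s.
With the tool pointing down it reaches from about 275 to 750 mm from the base axis. Payload 10.2 kg.
Tool frame: the origin (TCP) lies on the front face of the gripper's body, between the roots of the fingers; the fingertips stand 73 mm ahead of it and the grasp point (between the pads) lies 54 mm ahead of it; z points along the fingers, y is the line along which they close (so a half turn about z gives the same grasp; the last joint's range is limited). The gripper opens to 85 mm and grips with 20 to 120 N. Pads are 22 mm wide; open, the fingers measure 114 mm over their backs; the gripper's body (76 mm by 85 mm) begins 54 mm behind the grasp point. The pads swing forward as they close: fully open they stand 13 mm farther back than shut.
Start: joints at [1.056, 0.313, 1.498, -0, 1.331, -0.223], TCP at [151.043, 502.81, 303.894] pointing down, gripper open.
Joint ranges: [-2.94, 2.94], [-0.97, 2.17], [0.19, 2.56], [-1.23, 4.37], [0.02, 3.11], [-2.88, 2.88]. Speed limits (rad/s): [2.39, 2.39, 3.01, 3.14, 3.14, 3.14].

### API

Orientations are given as a unit quaternion [w, x, y, z].
In Python, from rig import * gives the robot as it stands.
- The arm moves only by the tool step_arm, never from a script. Its argument "plan" is a list of rows, each an object with "offset": the shift along the tool's x, y, z in cm, a list of three; "rot": the turn, a rotation vector about the tool's x, y, z in degrees, a list of three; "gripper": the finger opening in cm, from 0 to 8.54. In form: [{"offset": [x, y, z], "rot": [wx, wy, wz], "gripper": gripper}, ...]. A call has 1 to 12 rows; each row is the pose to reach, as a shift and turn from the pose commanded when the call began, along the tool's axes at that moment; what a row does not reach only later rows make up. A row lasts 1/10 s, in which the tool goes at most 50 mm and 8.59 degrees, less where a joint would pass 70% of its speed; a pose out of reach is approached as far as the arm can. A call with a gripper value outside its range is refused whole. The fingers move at their own pace and stop on an object; "squeeze" is the grip in N (left out, the last holds). Time passes only in rows, so rows that repeat a pose let the fingers close. It gives the time, the measured TCP pose, the force, the opening and the grip force at its end, in the units of the state.
- sense(): the state, without advancing time (a new reading comes with each control period).
- capture(name): name is "side" or "top"; returns a dict with "color" (384x512x3 uint8, red, green, blue), "depth" (384x512 float32, mm along the optical axis (not along the pixel's ray), 0 where there is no reading), "vertical_fov" (degrees; the focal length in pixels is half the picture's height over the tangent of half this angle, whatever the lens; pixels are square), "cx", "cy" (the principal point, pixels), "rvec" (rotation vector, rad) and "tvec" (3), from world to camera coordinates, as OpenCV has them. Camera axes: x right, y down, z forward; pixel columns grow to the right and rows downward; lengths in mm; the calibration is good to about 2 mm. A picture is of the moment at which its call begins.
- finish_job(): hands the job in; it is judged then, once.
The state is a dict: "time_s": time; "joints": joint angles; "dq": joint speeds; "tau": joint torques, N m; "eef_pos": TCP position; "ee_rot": TCP orientation; "force": force on the tool from outside, world axes, zero at the start; "wrist_torque": the same for the moment, N m; "grip_width": opening from 0.0 (shut) to 1.0 (fully open); "grip_force": force on a finger pad.
Only numpy, scipy, OpenCV 4.12 (cv2) and the standard library are available. Lean on these libraries where they do the work, as an engineer would, in place of code of your own. Each camera call takes 0.05 s, during which the arm holds its last target. There are 200 camera calls.

## Working session

There is one attempt and no reset: what is moved stays moved. The work goes in short steps, Python scripts to look and compute and a tool call to move; the robot and the scene stay as the last step left them, time stands still between calls to the robot, and variables do not carry over. Pictures are saved under pics/ and viewed, at most 10 in all, crops included, and the job is handed in when it is done.

Besides the shell and the picture viewer there is one more tool, called after "Call:" as name([rows], argument=value, ...), one row to a line, values as JSON. step_arm: Moves the arm, as the interface text tells. Its arguments: {"type":"object","properties":{"plan":{"type":"array"},"squeeze":{"type":"number"}},"required":["plan"]}

```bash
mkdir -p pics
cat > h.py <<'E'
from rig import *
import numpy as np, cv2
def world(c):
    d=c["depth"]; h,w=d.shape; f=h/2/np.tan(np.radians(c["vertical_fov"])/2)
    v,u=np.mgrid[:h,:w]; P=np.stack([(u-c["cx"])/f*d,(v-c["cy"])/f*d,d],-1)
    R,_=cv2.Rodrigues(np.array(c["rvec"],float)); return (P-np.array(c["tvec"]).ravel())@R
E
python3 - <<'E'
from h import *
for n in("top","side"):
    c=capture(n); W=world(c); np.savez(n,W=W,c=c["color"],d=c["depth"])
    cv2.imwrite(f"pics/{n}.png",c["color"][:,:,::-1])
    cp=-cv2.Rodrigues(np.array(c["rvec"],float))[0].T@np.array(c["tvec"]).ravel(); print(n,cp)
    col=c["color"].astype(int)
    m=((W[...,2]>52)&(W[...,2]<70)&(col.max(-1)<70)&(c["depth"]>0)).astype(np.uint8)
    k,l,s,ce=cv2.connectedComponentsWithStats(m)
    for i in range(1,k):
        if s[i,4]>25:
            p=W[l==i]; print(s[i],p.mean(0).round(1),((p.min(0)+p.max(0))/2).round(1),np.ptp(p,axis=0).round(1))
s=sense();print(s)
E
```

```text
top [ 376.43550771 -275.67266178 1198.97798246]
[ 63   0  39  55 230] [1102.3  243.3   61.1] [1150.3  272.8   61. ] [199.9 114.7  18. ]
[396   0  19   6  58] [1241.8 -802.9   56.4] [1241.8 -802.9   57.6] [16.6 63.7 11.1]
[ 21  52  41   5 112] [1049.2  410.1   62.2] [1049.7  400.9   61. ] [  8.  129.5  17.8]
[425  82  18  16  71] [ 914.7 -859.2   61. ] [ 923.6 -869.    61. ] [49.3 50.6 17.8]
[501  88  11  21  83] [  889.5 -1105.9    60. ] [  893.3 -1106.6    61. ] [73.8 37.9 17.8]
[497 110  15  21 166] [  811.9 -1085.5    60.9] [  817.6 -1088.     60.9] [61.4 43.2 17.8]
[278 194   8   8  54] [ 571.  -368.5   61.7] [ 571.1 -368.2   62. ] [22.4 22.1 11.8]
[152 203   9   8  59] [546.3  11.2  61.2] [546.1  11.2  60.2] [22.  24.4 14.3]
[366 205   9   8  57] [ 535.  -636.3   60.9] [ 535.2 -636.7   59.2] [22.  25.4 13.5]
[224 208   8   8  52] [ 528.7 -203.1   61.6] [ 529.1 -203.9   60.8] [22.2 21.6 11.1]
[325 236   9   8  56] [ 442.7 -507.4   61.5] [ 442.8 -507.3   61.4] [21.1 24.4  8.8]
[149 374  24  10  77] [ 65.  -22.9  59.9] [ 61.5 -18.9  60.9] [24.3 65.  17.6]
side [320.32923764 743.063
[... 769 characters left out ...]
5.8 17. ]
{'time_s': 0.1, 'joints': array([ 1.05561527e+00,  3.13407175e-01,  1.49835827e+00,  3.73217964e-05,
        1.33098667e+00, -2.23431163e-01]), 'dq': array([ 0.00266462, -0.00292374, -0.00195779, -0.00091887,  0.00155908,
       -0.00095123]), 'tau': array([ 3.48057612e-03, -4.12905586e+01, -2.60139316e+01, -1.42164881e-04,
        3.15769779e-03,  7.43195756e-06]), 'eef_pos': array([150.95434011, 502.68203043, 303.38660248]), 'ee_rot': array([-2.26166019e-04,  1.45362511e-01,  9.89378292e-01, -5.34099789e-04]), 'force': array([-0.1313327 , -0.17005507, -0.3635316 ]), 'wrist_torque': array([-0.03387686, -0.01047225,  0.01000382]), 'grip_force': 0.0, 'grip_width': 1.001241935757115}
```

View pics/top.png

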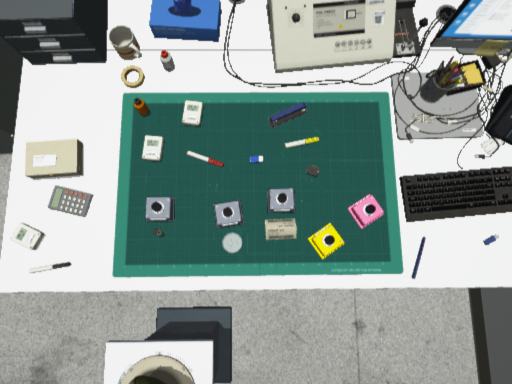

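View pics/side.png

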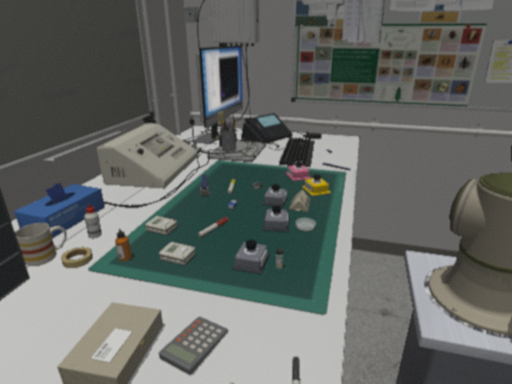

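The top view shows the grey blocks at pixels (158,209), (228,213) and (281,200). In front of them stand the vial (158,232), the dish (232,242) and the trap (281,229). The side view agrees; the pink and yellow blocks are decoys. The key centres are about (546,11), (529,-203) and (571,-368) mm.

```bash
cat >> h.py <<'E'
from scipy.spatial.transform import Rotation as Ro
def off(t,p=None):
    s=sense(); R=Ro.from_quat(np.roll(s["ee_rot"],-1))
    return (R.inv().apply(np.array(t)-(s["eef_pos"] if p is None else p))/10).round(2)
E
python3 -c "
from h import *
print(off([546.5,11.5,190],[151.043,502.81,303.894]))"
```

```text
[-52.01 -35.67  11.41]
```

Call:
step_arm([
  {"offset": [-52,-35.7,0],"rot": [0,0,0],"gripper": 0},
  {"offset": [-52,-35.7,0],"rot": [0,0,0],"gripper": 0},
  {"offset": [-52,-35.7,0],"rot": [0,0,0],"gripper": 0},
  {"offset": [-52,-35.7,0],"rot": [0,0,0],"gripper": 0},
  {"offset": [-52,-35.7,0],"rot": [0,0,0],"gripper": 0},
  {"offset": [-52,-35.7,0],"rot": [0,0,0],"gripper": 0},
  {"offset": [-52,-35.7,0],"rot": [0,0,0],"gripper": 0},
  {"offset": [-52,-35.7,0],"rot": [0,0,0],"gripper": 0},
  {"offset": [-52,-35.7,0],"rot": [0,0,0],"gripper": 0},
  {"offset": [-52,-35.7,0],"rot": [0,0,0],"gripper": 0},
  {"offset": [-52,-35.7,0],"rot": [0,0,0],"gripper": 0},
  {"offset": [-52,-35.7,0],"rot": [0,0,0],"gripper": 0},
])

```text
time_s: 1.3
eef_pos: [528.0, 33.3, 303.7]
ee_rot: [-0.0, 0.146, 0.989, 0.0]
force: [0.7, 1.8, 0.2]
grip_width: -0.002
grip_force: 0.0
```

```bash
python3 -c "
from h import *
s=sense();print(s['eef_pos'],s['ee_rot'],s['force'],s['grip_width'],off([546.5,11.5,190]))"
```

```text
[527.97813274  33.3307446  303.66648368] [-2.10445893e-04  1.45564283e-01  9.89348771e-01  6.44558365e-05] [0.65318536 1.82239296 0.2233299 ] -0.0023638299894510957 [-2.41 -1.56 11.37]
```

Call:
step_arm([
  {"offset": [-2.4,-1.6,5],"rot": [0,0,0],"gripper": 0},
  {"offset": [-2.4,-1.6,11.4],"rot": [0,0,0],"gripper": 0},
  {"offset": [-2.4,-1.6,11.4],"rot": [0,0,0],"gripper": 0},
  {"offset": [-2.4,-1.6,11.4],"rot": [0,0,0],"gripper": 0},
  {"offset": [-2.4,-1.6,11.4],"rot": [0,0,0],"gripper": 0},
  {"offset": [-2.4,-1.6,11.4],"rot": [0,0,0],"gripper": 0},
])

```text
time_s: 1.9
eef_pos: [546.1, 13.1, 191.7]
ee_rot: [0.002, 0.145, 0.989, -0.0]
force: [-0.9, 1.4, -0.5]
grip_width: -0.001
grip_force: 0.0
```

Run:
```python
from h import *
s=sense();print(s['eef_pos'],s['force'],off([546.5,11.5,150]))
c=capture("side");cv2.imwrite("pics/s2.png",cv2.resize(c["color"][150:310,170:370,::-1],None,fx=3.5,fy=3.5,interpolation=2))
W=world(c);m=(abs(W[...,0]-546)<60)&(abs(W[...,1]-11)<60)&(W[...,2]>75)&(W[...,2]<190)
p=W[m];print(p[:,2].min());q=p[p[:,2]<p[:,2].min()+20];print(q.min(0),q.max(0))
```

```text
[546.08515132  13.14927923 191.73400973] [-0.91152338  1.36941507 -0.46119901] [-0.07 -0.15  4.17]
120.70358234279541
[ 5.35442681e+02 -3.10817661e-01  1.20703582e+02] [555.79230397  29.60759524 140.38932641]
```

View pics/s2.png

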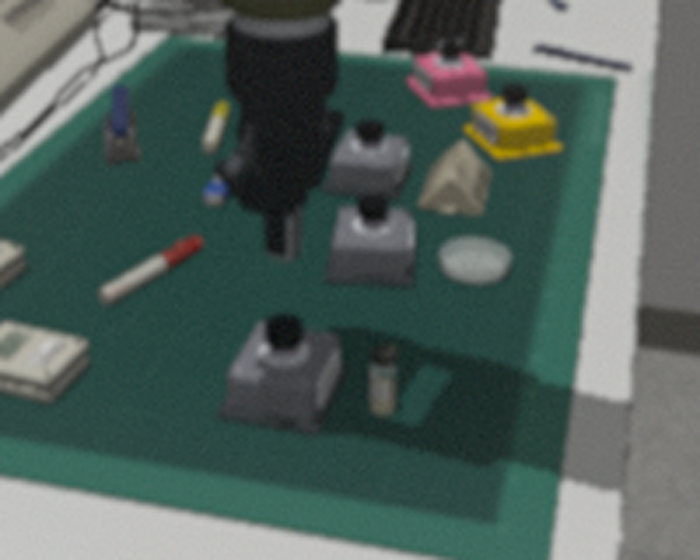

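The closed fingertips (crop pixel (283,255)) hang right above the vial block's key (283,330). The tip is at z≈119, so it sits 73 mm ahead of the TCP and should touch the key at TCP z≈135.

Call:
step_arm([
  {"offset": [0,-0.1,2],"rot": [0,0,0],"gripper": 0},
  {"offset": [0,-0.1,3.5],"rot": [0,0,0],"gripper": 0},
  {"offset": [0,-0.1,4.8],"rot": [0,0,0],"gripper": 0},
  {"offset": [0,-0.1,5.1],"rot": [0,0,0],"gripper": 0},
  {"offset": [0,-0.1,5.1],"rot": [0,0,0],"gripper": 0},
  {"offset": [0,-0.1,5.1],"rot": [0,0,0],"gripper": 0},
  {"offset": [0,-0.1,5.1],"rot": [0,0,0],"gripper": 0},
  {"offset": [0,-0.1,5.1],"rot": [0,0,0],"gripper": 0},
])

```text
time_s: 2.75
eef_pos: [545.4, 12.0, 139.4]
ee_rot: [0.0, 0.145, 0.989, -0.0]
force: [0.2, 0.4, 1.0]
grip_width: -0.004
grip_force: 0.0
```

Call:
step_arm([
  {"offset": [0,0,0.2],"rot": [0,0,0],"gripper": 0},
  {"offset": [0,0,0.4],"rot": [0,0,0],"gripper": 0},
  {"offset": [0,0,0.6],"rot": [0,0,0],"gripper": 0},
  {"offset": [0,0,0.7],"rot": [0,0,0],"gripper": 0},
  {"offset": [0,0,0.7],"rot": [0,0,0],"gripper": 0},
  {"offset": [0,0,0.7],"rot": [0,0,0],"gripper": 0},
])

```text
time_s: 3.35
eef_pos: [545.2, 12.1, 132.0]
ee_rot: [0.0, 0.145, 0.989, -0.0]
force: [-1.1, -0.1, 2.5]
grip_width: -0.002
grip_force: 1.2
```

Force 2.5 N at 132, so contact was at about 135 as expected. Next I press on to about 122.5.

Call:
step_arm([
  {"offset": [0,0,0.15],"rot": [0,0,0],"gripper": 0},
  {"offset": [0,0,0.3],"rot": [0,0,0],"gripper": 0},
  {"offset": [0,0,0.45],"rot": [0,0,0],"gripper": 0},
  {"offset": [0,0,0.6],"rot": [0,0,0],"gripper": 0},
  {"offset": [0,0,0.75],"rot": [0,0,0],"gripper": 0},
  {"offset": [0,0,0.9],"rot": [0,0,0],"gripper": 0},
  {"offset": [0,0,0.95],"rot": [0,0,0],"gripper": 0},
  {"offset": [0,0,0.95],"rot": [0,0,0],"gripper": 0},
  {"offset": [0,0,0.95],"rot": [0,0,0],"gripper": 0},
  {"offset": [0,0,0.95],"rot": [0,0,0],"gripper": 0},
])

```text
time_s: 4.35
eef_pos: [545.2, 12.1, 122.5]
ee_rot: [0.0, 0.145, 0.989, -0.0]
force: [-1.1, 0.0, 4.3]
grip_width: -0.002
grip_force: 2.0
```

Call:
step_arm([
  {"offset": [0,0,-0.5],"rot": [0,0,0],"gripper": 0},
  {"offset": [0,0,-1.5],"rot": [0,0,0],"gripper": 0},
  {"offset": [0,0,-4],"rot": [0,0,0],"gripper": 0},
  {"offset": [0,0,-7],"rot": [0,0,0],"gripper": 0},
  {"offset": [0,0,-7],"rot": [0,0,0],"gripper": 0},
  {"offset": [0,0,-7],"rot": [0,0,0],"gripper": 0},
  {"offset": [0,0,-7],"rot": [0,0,0],"gripper": 0},
])

```text
time_s: 5.05
eef_pos: [544.7, 12.2, 191.6]
ee_rot: [-0.001, 0.145, 0.989, 0.0]
force: [0.5, -0.1, 0.0]
grip_width: 0.004
grip_force: 0.0
```

```bash
cat > k.py <<'E'
from h import *
K=[(546,11),(529,-203),(571,-368)]
for n in("side","top"):
    o=np.load(n+".npz");c=capture(n);W=world(c)
    for k in K:
        r=[]
        for A,col in((o["W"],o["c"]),(W,c["color"])):
            m=(np.hypot(A[...,0]-k[0],A[...,1]-k[1])<14)&(A[...,2]>44)&(A[...,2]<70)&(col.max(-1)<70)
            p=A[m];r+= [len(p),np.percentile(p[:,2],80).round(1) if len(p) else None]
        print(n,k,r)
s=sense();print(s['eef_pos'],s['force'],off([529,-203.5,192]),off([571.2,-368.2,192]))
E
python3 k.py
```

```text
side (546, 11) [79, np.float64(63.2), 68, np.float64(55.4)]
side (529, -203) [58, np.float64(63.2), 60, np.float64(63.1)]
side (571, -368) [45, np.float64(63.6), 44, np.float64(63.4)]
top (546, 11) [59, np.float64(63.3), 14, np.float64(54.8)]
top (529, -203) [52, np.float64(63.4), 52, np.float64(63.0)]
top (571, -368) [53, np.float64(63.0), 54, np.float64(64.0)]
[544.80598772  12.13642851 191.491036  ] [0.47369184 0.05955255 0.36929908] [ -4.69 -21.11  -0.06] [-13.47 -35.67  -0.07]
```

The vial key is down by about 8 mm. On to the dish.

Call:
step_arm([
  {"offset": [-4.7,-21.1,0],"rot": [0,0,0],"gripper": 0},
  {"offset": [-4.7,-21.1,0],"rot": [0,0,0],"gripper": 0},
  {"offset": [-4.7,-21.1,0],"rot": [0,0,0],"gripper": 0},
  {"offset": [-4.7,-21.1,0],"rot": [0,0,0],"gripper": 0},
  {"offset": [-4.7,-21.1,0],"rot": [0,0,0],"gripper": 0},
  {"offset": [-4.7,-21.1,0],"rot": [0,0,0],"gripper": 0},
  {"offset": [-4.7,-21.1,0],"rot": [0,0,0],"gripper": 0},
  {"offset": [-4.7,-21.1,0],"rot": [0,0,0],"gripper": 0},
])

```text
time_s: 5.95
eef_pos: [529.7, -201.9, 192.2]
ee_rot: [-0.0, 0.145, 0.99, 0.0]
force: [-0.3, -0.2, 0.2]
grip_width: -0.004
grip_force: 0.0
```

Call:
step_arm([
  {"offset": [0,-0.1,2],"rot": [0,0,0],"gripper": 0},
  {"offset": [0,-0.1,3.5],"rot": [0,0,0],"gripper": 0},
  {"offset": [0,-0.1,4.8],"rot": [0,0,0],"gripper": 0},
  {"offset": [0,-0.1,5.2],"rot": [0,0,0],"gripper": 0},
  {"offset": [0,-0.1,5.2],"rot": [0,0,0],"gripper": 0},
  {"offset": [0,-0.1,5.2],"rot": [0,0,0],"gripper": 0},
  {"offset": [0,-0.1,5.2],"rot": [0,0,0],"gripper": 0},
  {"offset": [0,-0.1,5.2],"rot": [0,0,0],"gripper": 0},
])

```text
time_s: 6.75
eef_pos: [529.4, -204.6, 140.9]
ee_rot: [0.0, 0.145, 0.989, -0.0]
force: [0.1, 1.5, 0.4]
grip_width: 0.001
grip_force: 0.0
```

Call:
step_arm([
  {"offset": [0,0.1,0.3],"rot": [0,0,0],"gripper": 0},
  {"offset": [0,0.1,0.6],"rot": [0,0,0],"gripper": 0},
  {"offset": [0,0.1,0.8],"rot": [0,0,0],"gripper": 0},
  {"offset": [0,0.1,0.9],"rot": [0,0,0],"gripper": 0},
  {"offset": [0,0.1,0.9],"rot": [0,0,0],"gripper": 0},
  {"offset": [0,0.1,0.9],"rot": [0,0,0],"gripper": 0},
])

```text
time_s: 7.35
eef_pos: [529.5, -203.5, 131.5]
ee_rot: [0.0, 0.145, 0.989, 0.0]
force: [0.2, 1.0, 2.6]
grip_width: 0.002
grip_force: 1.2
```

Call:
step_arm([
  {"offset": [0,0,0.15],"rot": [0,0,0],"gripper": 0},
  {"offset": [0,0,0.3],"rot": [0,0,0],"gripper": 0},
  {"offset": [0,0,0.45],"rot": [0,0,0],"gripper": 0},
  {"offset": [0,0,0.6],"rot": [0,0,0],"gripper": 0},
  {"offset": [0,0,0.75],"rot": [0,0,0],"gripper": 0},
  {"offset": [0,0,0.9],"rot": [0,0,0],"gripper": 0},
  {"offset": [0,0,0.9],"rot": [0,0,0],"gripper": 0},
  {"offset": [0,0,0.9],"rot": [0,0,0],"gripper": 0},
  {"offset": [0,0,0.9],"rot": [0,0,0],"gripper": 0},
])

```text
time_s: 8.25
eef_pos: [529.5, -203.5, 122.5]
ee_rot: [0.0, 0.145, 0.989, -0.0]
force: [-0.9, 1.8, 3.1]
grip_width: 0.001
grip_force: 2.0
```

Call:
step_arm([
  {"offset": [0,0,-0.5],"rot": [0,0,0],"gripper": 0},
  {"offset": [0,0,-1.5],"rot": [0,0,0],"gripper": 0},
  {"offset": [0,0,-4],"rot": [0,0,0],"gripper": 0},
  {"offset": [0,0,-7],"rot": [0,0,0],"gripper": 0},
  {"offset": [0,0,-7],"rot": [0,0,0],"gripper": 0},
  {"offset": [0,0,-7],"rot": [0,0,0],"gripper": 0},
  {"offset": [0,0,-7],"rot": [0,0,0],"gripper": 0},
])

```text
time_s: 8.95
eef_pos: [529.1, -203.3, 191.6]
ee_rot: [-0.001, 0.145, 0.989, 0.0]
force: [-0.6, -0.4, -1.1]
grip_width: 0.001
grip_force: 0.0
```

```bash
python3 k.py
```

```text
side (546, 11) [79, np.float64(63.2), 70, np.float64(55.3)]
side (529, -203) [58, np.float64(63.2), 45, np.float64(55.6)]
side (571, -368) [45, np.float64(63.6), 6, np.float64(61.8)]
top (546, 11) [59, np.float64(63.3), 56, np.float64(54.8)]
top (529, -203) [52, np.float64(63.4), 0, None]
top (571, -368) [53, np.float64(63.0), 54, np.float64(62.8)]
[ 529.18354978 -203.34271725  191.48401277] [0.38508099 0.4275882  0.64000118] [ 0.01 -0.02 -0.05] [ -8.77 -14.58  -0.07]
```

The dish key is down too. Now the trap.

Call:
step_arm([
  {"offset": [-8.8,-14.6,0],"rot": [0,0,0],"gripper": 0},
  {"offset": [-8.8,-14.6,0],"rot": [0,0,0],"gripper": 0},
  {"offset": [-8.8,-14.6,0],"rot": [0,0,0],"gripper": 0},
  {"offset": [-8.8,-14.6,0],"rot": [0,0,0],"gripper": 0},
  {"offset": [-8.8,-14.6,0],"rot": [0,0,0],"gripper": 0},
  {"offset": [-8.8,-14.6,0],"rot": [0,0,0],"gripper": 0},
  {"offset": [-8.8,-14.6,0],"rot": [0,0,0],"gripper": 0},
  {"offset": [-8.8,-14.6,0],"rot": [0,0,0],"gripper": 0},
])

```text
time_s: 9.85
eef_pos: [571.9, -367.6, 192.6]
ee_rot: [-0.0, 0.145, 0.989, 0.0]
force: [-0.2, -0.3, -0.4]
grip_width: -0.0
grip_force: 0.0
```

Call:
step_arm([
  {"offset": [0,0,2],"rot": [0,0,0],"gripper": 0},
  {"offset": [0,0,3.5],"rot": [0,0,0],"gripper": 0},
  {"offset": [0,0,4.8],"rot": [0,0,0],"gripper": 0},
  {"offset": [0,0,5.1],"rot": [0,0,0],"gripper": 0},
  {"offset": [0,0,5.1],"rot": [0,0,0],"gripper": 0},
  {"offset": [0,0,5.1],"rot": [0,0,0],"gripper": 0},
  {"offset": [0,0,5.1],"rot": [0,0,0],"gripper": 0},
  {"offset": [0,0,5.1],"rot": [0,0,0],"gripper": 0},
])

```text
time_s: 10.65
eef_pos: [571.9, -368.8, 142.0]
ee_rot: [0.0, 0.145, 0.989, -0.0]
force: [0.6, 0.1, 0.4]
grip_width: 0.001
grip_force: 0.0
```

Call:
step_arm([
  {"offset": [0,0,0.3],"rot": [0,0,0],"gripper": 0},
  {"offset": [0,0,0.6],"rot": [0,0,0],"gripper": 0},
  {"offset": [0,0,0.8],"rot": [0,0,0],"gripper": 0},
  {"offset": [0,0,1],"rot": [0,0,0],"gripper": 0},
  {"offset": [0,0,1],"rot": [0,0,0],"gripper": 0},
  {"offset": [0,0,1],"rot": [0,0,0],"gripper": 0},
])

```text
time_s: 11.25
eef_pos: [571.8, -368.6, 131.6]
ee_rot: [-0.0, 0.145, 0.989, 0.0]
force: [-2.0, 0.9, 1.6]
grip_width: 0.001
grip_force: 1.2
```

Call:
step_arm([
  {"offset": [0,0,0.15],"rot": [0,0,0],"gripper": 0},
  {"offset": [0,0,0.3],"rot": [0,0,0],"gripper": 0},
  {"offset": [0,0,0.45],"rot": [0,0,0],"gripper": 0},
  {"offset": [0,0,0.6],"rot": [0,0,0],"gripper": 0},
  {"offset": [0,0,0.75],"rot": [0,0,0],"gripper": 0},
  {"offset": [0,0,0.9],"rot": [0,0,0],"gripper": 0},
  {"offset": [0,0,0.95],"rot": [0,0,0],"gripper": 0},
  {"offset": [0,0,0.95],"rot": [0,0,0],"gripper": 0},
  {"offset": [0,0,0.95],"rot": [0,0,0],"gripper": 0},
])

```text
time_s: 12.15
eef_pos: [571.8, -368.7, 122.1]
ee_rot: [0.0, 0.145, 0.989, -0.0]
force: [-0.9, 0.9, 5.2]
grip_width: -0.0
grip_force: 2.3
```

Call:
step_arm([
  {"offset": [0,0,-0.5],"rot": [0,0,0],"gripper": 0},
  {"offset": [0,0,-1.5],"rot": [0,0,0],"gripper": 0},
  {"offset": [0,0,-4],"rot": [0,0,0],"gripper": 0},
  {"offset": [0,0,-8],"rot": [0,0,0],"gripper": 0},
  {"offset": [0,0,-10],"rot": [0,0,0],"gripper": 0},
  {"offset": [0,0,-10],"rot": [0,0,0],"gripper": 0},
  {"offset": [0,0,-10],"rot": [0,0,0],"gripper": 0},
  {"offset": [0,0,-10],"rot": [0,0,0],"gripper": 0},
])

```text
time_s: 12.95
eef_pos: [571.4, -368.4, 220.3]
ee_rot: [-0.001, 0.145, 0.989, 0.001]
force: [-0.7, 0.2, -1.1]
grip_width: 0.001
grip_force: 0.0
```

```bash
python3 k.py
```

```text
side (546, 11) [79, np.float64(63.2), 65, np.float64(55.5)]
side (529, -203) [58, np.float64(63.2), 43, np.float64(55.6)]
side (571, -368) [45, np.float64(63.6), 40, np.float64(55.4)]
top (546, 11) [59, np.float64(63.3), 56, np.float64(54.7)]
top (529, -203) [52, np.float64(63.4), 0, None]
top (571, -368) [53, np.float64(63.0), 31, np.float64(55.7)]
[ 571.52336778 -368.45849023  220.49143849] [-0.504874    0.46427639 -0.47790948] [ 8.81 14.57  2.88] [0.03 0.01 2.85]
```

All three keys are about 8 mm down, and the arm is clear of the desk.

```bash
python3 -c "
from rig import *
print(finish_job())"
```

```text
the job is handed in; nothing more can be done
None
```

I pressed the keys in the order vial, dish, trap and handed the job in at about 13 s; before that, the camera depth showed all three staying about 8 mm down, but I did not re-measure the positions of the blocks, samples or bystanders, and no verdict came back.

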